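Pack the cells home in an examination-lamp battery handle

TASK

Load the battery handle standing in its desk stand: take the loose cell from the charger and put it upright into the handle's open mouth, on top of the tight cell already inside, and let go. Then with the packing rod push both cells down until they bottom out and press for a second with about 15 N to seat them firmly (the rod never pressing with more than 22 N), and stand the rod back upright in its holder. Leave the other small things on the table where they are.

Things in the scene. Friction and masses are not known exactly. Their poses are not given: they have to be found in the camera images.
- tube_mouth (a point): Centre of the open mouth of the battery handle, a fixed upright dark metal tube on a round grey foot (84 mm wide, 13 mm high). The mouth is 135 mm above the table, z axis up. Bore 21 mm, outside 32 mm; the top 5 mm flares to a 28 mm opening with a 39 mm outer rim.
- low_cell_top (a point): Centre of the flat top of the lower cell (18 mm diameter, 36 mm long) already stuck inside the handle, 12 to 62 mm below the mouth at the start. Pushed, it slides straight down with a constant friction of about 6 N and stays where it is left; it has 17 to 42 mm to go to the stop.
- cell_mid (a point): Centre, half-way up, of the loose cell: plain aluminium cylinder 18 mm in diameter, 36 mm long, 30 g, axis z upright. It stands in an 8 mm deep, 21 mm wide well in the middle of the top of the fixed white charger (70 x 60 mm, 70 mm high), so 28 mm of it shows.
- rod_grip (a point): Centre of the handle of the packing rod: black plastic cylinder 20 mm in diameter, 48 mm long, axis z along the rod, pointing away from the tip. The rod's top is 24 mm above this point, its flat tip 106 mm below. Below the handle is a plain steel shaft 14 mm in diameter and 82 mm long. 120 g.
- rod_tip (a point): Centre of the flat lower end of the packing rod's shaft; z axis along the rod towards the handle.
- holder_mouth (a point): Centre of the hole in the top face of the rod's fixed aluminium holder block (60 x 60 mm, 65 mm high). The hole is 17 mm wide and 55 mm deep with a flat floor; the rod stands in it on its tip.
- rod: The packing rod; origin at the centre of its tip.
- cell: The loose cell; origin at the centre of its lower end.
- drops: Bystander: small white bottle, 28 mm wide and 55 mm high; origin under its base.
- lens_case: Bystander: white contact-lens case, two joined round pots, 68 x 34 mm and 14 mm high; origin under its middle.
- loupe: Bystander: black round loupe, 48 mm wide, 32 mm high; origin under its base.
- end_cap: Bystander: dark metal end cap, 36 mm wide, 20 mm high; origin under its base.
- occluder: Bystander: flat black eye-cover paddle, about 160 mm long, 5 mm thick; origin under the middle of its length.
- tube: The battery handle with its foot; origin on the table under the bore. The stop inside has a stiff rubber buffer (gives 1 mm for each 9 N, 3 mm at most; springs back). The stop's height is set anywhere over a 25 mm range and is neither seen nor measured, only felt: with the lower cell home its top is 54 to 79 mm below the mouth, the upper cell's top 18 to 43 mm below.

How it is judged:
By the outcome, as a careful person would: the job done as asked, in the order asked, and still so for the second after the job is handed in, with the robot touching nothing.
It also fails if it takes over 72 s, if anything falls off the work surface, if the arm or the gripper's body presses on something with over 40 N, if the wrist force passes 120 N, or if a joint passes its speed limit or range.

ROBOT

A 6-joint arm with a two-finger parallel gripper is mounted at the origin on the work surface. World frame = base frame: x ahead of the robot, y to its left, z up, the work surface at z = 0. Lengths are in m, angles in degrees, forces in N, time in s.
With the tool pointing down it reaches from about 0.3 to 0.75 m from the base axis. Payload 8.5 kg.
Tool frame: the origin (TCP) lies on the centre line of the jaws, within the pads' length; the fingertips stand 14 mm ahead of it and the grasp point (between the pads) lies 5 mm behind it; z points along the fingers, x is the direction in which the jaws open and shut, and the axes are right-handed (so a half turn about z gives the same grasp; the last joint's range is limited). The gripper opens to 85 mm and grips with 20 to 120 N. Pads are 22 mm wide; open, the fingers measure 114 mm over their backs; the gripper's body (76 mm by 85 mm) begins 54 mm behind the grasp point. The pads swing forward as they close: fully open they stand 13 mm farther back than shut.
Start: joints at [-85.732, 21.807, 74.336, -0, 83.858, -12.336], TCP at [0.157, -0.527, 0.245] pointing down, gripper open.
Joint ranges: [-178.18, 178.18], [-50.72, 133.34], [12.68, 142.11], [-81.47, 261.47], [9.98, 163.14], [-165.26, 165.26]. Speed limits (degrees/s): [136.94, 136.94, 180, 180, 180, 180].

INTERFACE

Orientations are given as a 3x3 rotation matrix whose columns are the frame's x, y, z axes.
In Python, from rig import * gives the robot as it stands.
- The arm moves only by the shell command python3 -m crank 'ROWS' [FORCE]. ROWS is JSON, one flat list of numbers, 7 for each row, row after row: the turn, a rotation vector about the world's x, y, z in rad, then the shift along the world's x, y, z in m, then the opening in per cent of the stroke, from 0 (shut) to 100 (fully open). A call has 1 to 20 rows; each row shifts and turns the commanded pose from where the row before left it; what a row does not reach is not made up. A row lasts 1/10 s, in which the tool goes at most 50 mm and 8.59 degrees, less where a joint would pass 70% of its speed; a pose out of reach is approached as far as the arm can. A call is refused whole if a number of a shift passes 0.05 or a number of a turn 0.15, either way. A call with a gripper value outside its range is refused whole. The fingers move at their own pace and stop on an object; FORCE is the grip in N (left out, the last holds). Time passes only in rows, so rows that do not move let the fingers close. It gives the time, the measured TCP pose, the force and the opening at its end, in the units of the state.
- observe(): the state, without advancing time (a new reading comes with each control period).
- get_image(name): name is "scene" or "top" or "wrist"; returns a dict with "frame" (480x640x3 uint8, red, green, blue), "fov_y" (degrees; the focal length in pixels is half the picture's height over the tangent of half this angle, whatever the lens; pixels are square), "cx", "cy" (the principal point, pixels), "world_to_cam" (4x4, takes a point from world to camera coordinates). Camera axes: x right, y up, looking along -z (the intrinsics and any distortion apply to the point x, -y, -z); pixel columns grow to the right and rows downward; lengths in m; the calibration is good to about 2 mm. A picture is of the moment at which its call begins. There is no depth.
- close_job(): hands the job in, once; it reports no verdict.
The state is a dict: "time_s": time; "q": joint angles; "qvel": joint speeds; "joint_efforts": joint torques, N m; "position": TCP position; "tool_rot": TCP orientation; "ft_force": force on the tool from outside, world axes, zero at the start; "wrist_torque": the same for the moment, N m; "grip_width": finger opening in m.
Only numpy, scipy, OpenCV 4.12 (cv2) and the standard library are available. Lean on these libraries where they do the work, as an engineer would, in place of code of your own. Each camera call takes 0.05 s, during which the arm holds its last target. There are 200 camera calls.

## Working session

There is one attempt and no reset: what is moved stays moved. The work goes in short steps, Python scripts to look and compute and a shell command to move; the robot and the scene stay as the last step left them, time stands still between calls to the robot, and variables do not carry over. Pictures are saved under pics/ and viewed, about 8 in all and at most 12, crops included, and the job is handed in when it is done.

```bash
mkdir -p pics; ls; python3 - <<'E'
from rig import *
import cv2
s=observe();print(s)
for n in("scene","top"):
    d=get_image(n);cv2.imwrite(f"pics/{n}0.png",d["frame"][:,:,::-1]);print(n,d.keys(),d["fov_y"],d["cx"],d["cy"],d["world_to_cam"])
E
```

```text
pics
{'time_s': 0.0, 'q': array([-8.57311013e+01,  2.18428486e+01,  7.43855540e+01,  1.26549206e-03,
        8.38560112e+01, -1.23363225e+01]), 'qvel': array([-0.1029677 ,  0.1527276 , -0.04271596, -0.09618281, -0.07260385,
       -0.00265208]), 'joint_efforts': array([-5.39848479e-04, -4.48461950e+01, -2.31277835e+01, -1.70427106e-04,
        4.79993570e-03,  2.54983900e-05]), 'position': array([ 0.15715451, -0.52679376,  0.24468962]), 'tool_rot': array([[ 2.85773352e-01, -9.58297231e-01, -8.77692211e-05],
       [-9.58296162e-01, -2.85773168e-01,  1.47084427e-03],
       [-1.43458808e-03, -3.36219189e-04, -9.99998914e-01]]), 'ft_force': array([0.03482162, 0.09899884, 0.53303179]), 'wrist_torque': array([ 0.00272211, -0.00598112, -0.02889594]), 'grip_width': 0.0852273400169371}
scene dict_keys(['frame', 'fov_y', 'cx', 'cy', 'world_to_cam']) 42.70053330070467 325.0548136657495 248.80369152125942 [[ 0.09869148  0.99505354 -0.0113336   0.03308379]
 [-0.58513835  0.06723991  0.80814102  0.23477584]
 [ 0.80490565 -0.07312491  0.58887999 -1.70035811]
 [ 0.          0.          0.          1.        ]]
top dict_keys(['frame', 'fov_y', 'cx', 'cy', 'world_to_cam']) 54.17304808865414 318.3476813448482 239.41100542816912 [[-0.00593944 -0.9998548  -0.01597221 -0.06090488]
 [ 0.99613047 -0.00731639  0.08758169 -0.54358225]
 [-0.08768583 -0.01539022  0.99602928 -1.01102221]
 [ 0.          0.          0.          1.        ]]
```

View pics/scene0.png

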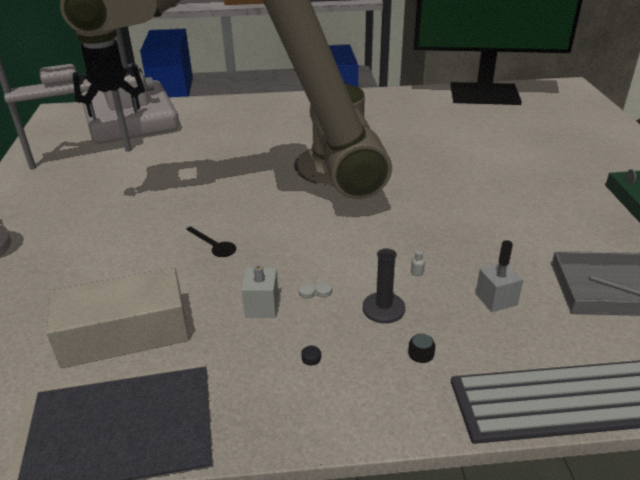

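View pics/top0.png

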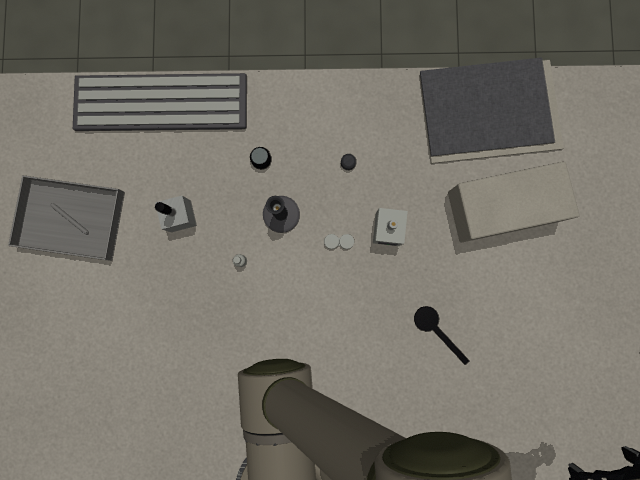

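The scene view shows, left to right, the charger with the cell (260,290), the tube (385,260) and the rod in its holder (500,280). In the top view they sit at (391,226), (278,205) and (165,210). The bystanders stand clear of all three. I'll make one composite of enlarged crops to get the pixels precisely.

```bash
python3 - <<'E'
import cv2,numpy as np
T=cv2.imread("pics/top0.png");S=cv2.imread("pics/scene0.png")
def c(I,x,y):
    k=cv2.resize(I[y:y+52,x:x+52],(260,260),interpolation=cv2.INTER_CUBIC); k=cv2.convertScaleAbs(k,alpha=1.5)
    for i in range(0,52,10):
        cv2.putText(k,str(x+i),(i*5,258),0,.3,(0,0,255));cv2.putText(k,str(y+i),(0,i*5+8),0,.3,(0,0,255));k[::4,i*5]=(0,0,255);k[i*5,::4]=(0,0,255)
    return k
a=np.hstack([c(T,366,200),c(T,254,186),c(T,150,190)]);b=np.hstack([c(S,236,260),c(S,360,240),c(S,478,236)])
cv2.imwrite("pics/crops.png",np.vstack([a,b]))
E
```

```text
(no output)
```

View pics/crops.png

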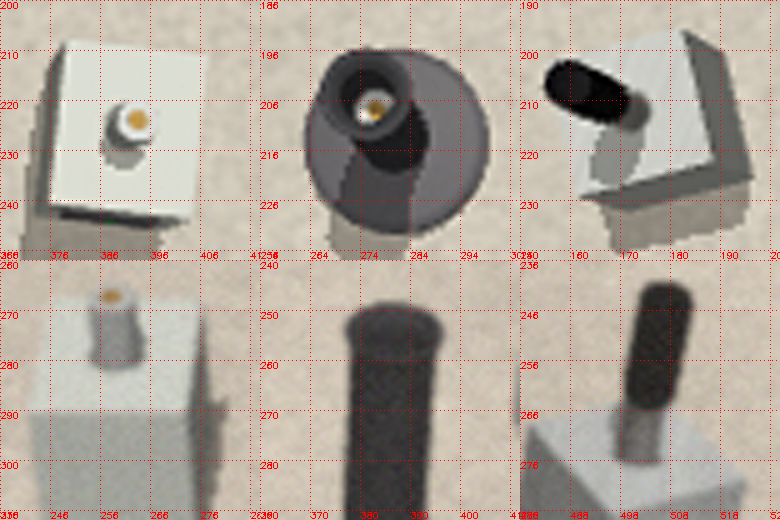

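The crops give these pixels:

| Point | Top view | Scene view |
|---|---|---|
| Cell top | (393.3,224.2) | (258.2,267.2) |
| Tube mouth | (275,206) | (386.8,252.6) |
| Rod top | (159,206) | (507.4,242) |
| Shaft entry | (173.6,212.4) | (501.6,275) |
| Lower cell top | (277.2,207) | – |

```bash
cat > h.py <<'E'
from rig import *
import numpy as np,cv2
def ray(d,uv):
    f=240/np.tan(np.radians(d["fov_y"]/2));M=np.array(d["world_to_cam"]);R=M[:3,:3];c=-R.T@M[:3,3]
    v=R.T@np.array([(uv[0]-d["cx"])/f,-(uv[1]-d["cy"])/f,-1]);return c,v
def atz(d,uv,z):
    c,v=ray(d,uv);return (c+v*(z-c[2])/v[2])[:2]
def proj(d,p):
    f=240/np.tan(np.radians(d["fov_y"]/2));M=np.array(d["world_to_cam"]);q=M[:3,:3]@np.array(p)+M[:3,3]
    return np.array([d["cx"]+f*q[0]/-q[2],d["cy"]+f*q[1]/q[2]])
E
python3 - <<'E'
from h import *
t=get_image("top");s=get_image("scene")
for n,a,b,z in(("cell",(393.3,224.2),(258.2,267.2),.098),("mouth",(275,206),(386.8,252.6),.135),("rodtop",(159,206),(507.4,242),.14),("hole",(173.6,212.4),(501.6,275),.065)):
    print(n,atz(t,a,z).round(4),atz(s,b,z).round(4))
for z in(.123,.1,.073): print(z,atz(t,(277.2,207),z).round(4))
E
```

```text
cell [ 0.5667 -0.2192] [ 0.5715 -0.2165]
mouth [0.6004 0.0192] [0.6024 0.0235]
rodtop [0.6015 0.2485] [0.6018 0.2525]
hole [0.5997 0.2438] [0.6069 0.2518]
0.123 [0.6003 0.0161]
0.1 [0.6039 0.0185]
0.073 [0.6082 0.0213]
```

```bash
python3 -m crank '[0,0,0,0.034,0.026,-0.002,60, 0,0,0,0.034,0.026,-0.002,60, 0,0,0,0.034,0.026,-0.002,60, 0,0,0,0.034,0.026,-0.002,60, 0,0,0,0.034,0.026,-0.002,60, 0,0,0,0.034,0.026,-0.002,60, 0,0,0,0.034,0.026,-0.002,60, 0,0,0,0.034,0.026,-0.002,60, 0,0,0,0.034,0.026,-0.002,60, 0,0,0,0.034,0.026,-0.002,60, 0,0,0,0.034,0.026,-0.002,60, 0,0,0,0.038,0.023,-0.002,60, 0,0,0,0,0,0,60, 0,0,0,0,0,0,60]'
python3 - <<'E'
from h import *
d=get_image("wrist");s=observe();cv2.imwrite("pics/w1.png",d["frame"][:,:,::-1]);print(d["fov_y"],d["cx"],d["cy"],np.array(d["world_to_cam"]).tolist())
print(s["position"],s["tool_rot"].round(4),s["q"],s["ft_force"],s["grip_width"])
print("expect",proj(d,(.569,-.218,.098)))
E
```

```text
time_s: 1.6
position: [0.5694, -0.2174, 0.2207]
tool_rot: [[0.287, -0.958, -0.001], [-0.958, -0.287, 0.0], [-0.001, 0.001, -1.0]]
ft_force: [-0.7, -0.6, 0.2]
grip_width: 0.051
60.041684479132066 321.5392526667856 233.6067245145666 [[0.2877098412750113, -0.9577172168414334, -0.0008830622903391659, -0.370802492595127], [0.9048530634675787, 0.2721306818166982, -0.3273924640967161, -0.42189278668862346], [0.31378970787272215, 0.09339499226125482, 0.9448880328661561, -0.5172502964684232], [0.0, 0.0, 0.0, 1.0]]
[ 0.56880924 -0.21814724  0.22100429] [[ 2.860e-01 -9.582e-01 -9.000e-04]
 [-9.582e-01 -2.860e-01  2.000e-04]
 [-4.000e-04  8.000e-04 -1.000e+00]] [-3.20960506e+01  2.87966882e+01  6.67246872e+01 -1.75135168e-02
  8.45263306e+01  4.12877877e+01] [ 0.08995953 -0.75198304  0.72062139] 0.051276800986026966
expect [324.03354091 231.17566394]
```

View pics/w1.png

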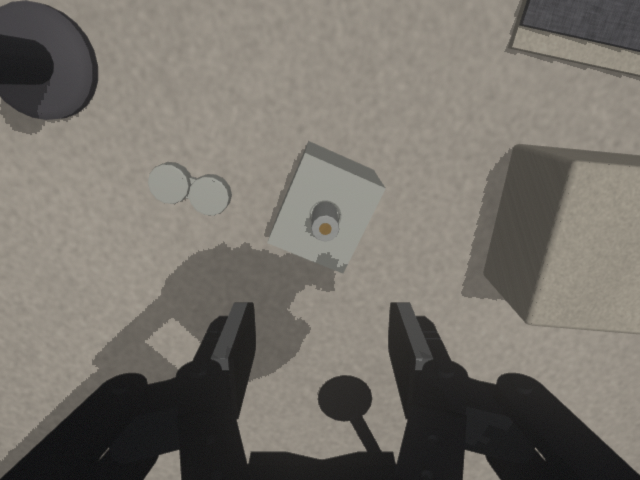

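The wrist view puts the cell top at (325.5,229.5), 2 px from the prediction, so the position is good to about 2 mm. I'll shift 1.5 mm, descend and grip.

```bash
python3 -m crank '[0,0,0,0.001,-0.0005,-0.022,60, 0,0,0,0.0005,0,-0.03,60, 0,0,0,0,0,-0.03,60, 0,0,0,0,0,-0.028,60, 0,0,0,0,0,-0.02,50, 0,0,0,0,0,0,40, 0,0,0,0,0,0,20, 0,0,0,0,0,0,10, 0,0,0,0,0,0,10, 0,0,0,0,0,0,10, 0,0,0,0,0,0,10]' 40
```

```text
time_s: 2.75
position: [0.5711, -0.219, 0.0927]
tool_rot: [[0.286, -0.958, 0.002], [-0.958, -0.286, -0.002], [0.002, -0.001, -1.0]]
ft_force: [-1.3, -1.6, 6.9]
grip_width: 0.0153
```

```bash
python3 - <<'E'
from h import *
a=get_image("wrist")["frame"];s=get_image("scene")["frame"];o=observe();print(o["ft_force"],o["grip_width"],o["position"])
b=cv2.resize(s[220:320,200:325],(600,480),interpolation=cv2.INTER_CUBIC)
o=np.hstack([a[180:480,170:470],cv2.resize(b,(375,300))]);cv2.imwrite("pics/w2.png",o[:,:,::-1])
E
```

```text
[-0.58195161 -0.6410994   7.23414488] 0.015230382425650474 [ 0.57106329 -0.21899434  0.09264228]
```

View pics/w2.png

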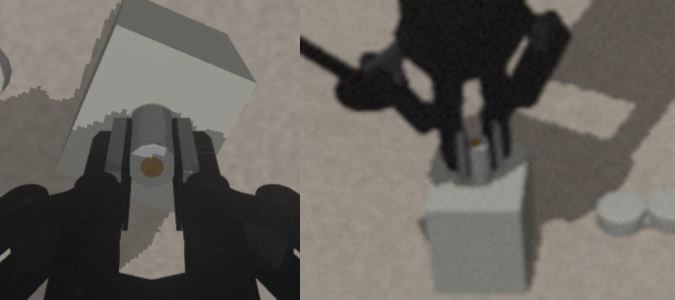

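The cell stands between the pads; its top disc is at (152,166) in the left crop. The 7 N is the pads pressing it down as they swing shut. Next I lift and carry it to above the tube.

```bash
python3 -m crank '[0,0,0,0,0,0.01,10, 0,0,0,0,0,0.03,10, 0,0,0,0,0,0.05,10, 0,0,0,0,0,0.05,10, 0,0,0,0.005,0.04,0,10, 0,0,0,0.005,0.04,0,10, 0,0,0,0.005,0.04,0,10, 0,0,0,0.005,0.04,0,10, 0,0,0,0.005,0.04,0,10, 0,0,0,0.005,0.04,0,10, 0,0,0,0,0,0,10, 0,0,0,0,0,0,10, 0,0,0,0,0,0,10]' 40
python3 - <<'E'
from h import *
d=get_image("wrist");s=observe();cv2.imwrite("pics/w3.png",d["frame"][:,:,::-1]);np.save("w3.npy",d,allow_pickle=True)
print(s["position"],s["tool_rot"].round(4),s["ft_force"],s["grip_width"])
p=s["position"]
for z in(-.007,.03): print(z,"tcp axis",proj(d,p-[0,0,z]))
print("mouth expect",proj(d,(.6015,.021,.135)))
E
```

```text
time_s: 4.15
position: [0.6006, 0.0207, 0.2316]
tool_rot: [[0.285, -0.959, 0.0], [-0.959, -0.285, -0.0], [0.0, 0.0, -1.0]]
ft_force: [-0.3, -0.6, -0.2]
grip_width: 0.0152
[0.60061203 0.02043365 0.23151723] [[ 2.845e-01 -9.587e-01  1.000e-04]
 [-9.587e-01 -2.845e-01 -1.000e-04]
 [ 1.000e-04 -0.000e+00 -1.000e+00]] [0.08139191 0.36214174 0.46728528] 0.01542824860928551
-0.007 tcp axis [325.44910616 350.32063942]
0.03 tcp axis [324.68709316 299.41912431]
mouth expect [323.37710463 243.33058594]
```

View pics/w3.png

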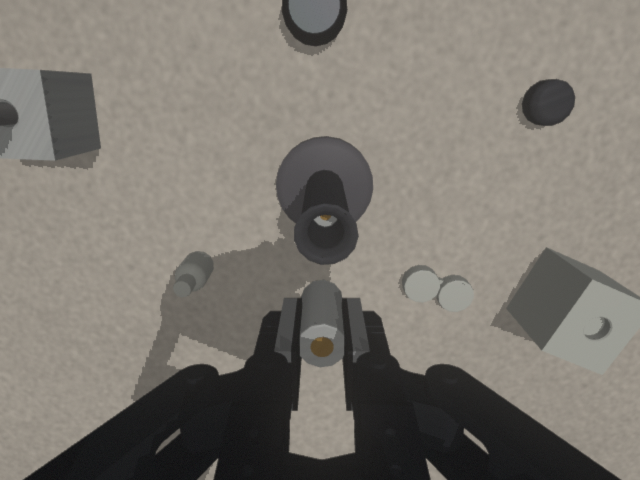

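The wrist view shows the cell held straight, its top at (321.5,347), about 3 px off the predicted tool axis. The mouth rim is near (326,234), against a prediction of (323,243). I'll zoom in on it with overlays.

```bash
python3 - <<'E'
from h import *
d=np.load("w3.npy",allow_pickle=True).item();s=get_image("scene")
np.save("s3.npy",s,allow_pickle=True)
th=np.linspace(0,2*np.pi,60)
def crop(d,x,y,w,h,k,circ):
    I=cv2.convertScaleAbs(cv2.resize(d["frame"][y:y+h,x:x+w],None,fx=k,fy=k,interpolation=cv2.INTER_CUBIC),alpha=1.6)[:,:,::-1].copy()
    for (cx,cy,cz,r,col) in circ:
        P=np.array([proj(d,(cx+r*np.cos(t),cy+r*np.sin(t),cz)) for t in th])
        P=((P+.5-[x,y])*k).astype(int)
        for p in P: cv2.circle(I,tuple(map(int,p)),0,col,2)
    for i in range(0,w,10): cv2.putText(I,str(x+i),(i*k,h*k-2),0,.3,(0,0,255)); 
    for i in range(0,h,10): cv2.putText(I,str(y+i),(0,i*k+8),0,.3,(0,0,255))
    return I
g=(0,255,0);c=(255,255,0)
m=(.6073,.0184,.135)
p=observe()["position"]
A=crop(d,270,190,110,190,3,[(*m,.0195,g),(*m,.014,g),(p[0],p[1],p[2]+.0055,.009,c),(p[0],p[1],p[2]-.0305,.009,c)])
B=crop(s,340,180,80,114,5,[(*m,.0195,g),(p[0],p[1],p[2]+.0055,.009,c),(p[0],p[1],p[2]-.0305,.009,c)])
cv2.imwrite("pics/z3.png",np.hstack([A,B]))
E
```

```text
(no output)
```

View pics/z3.png

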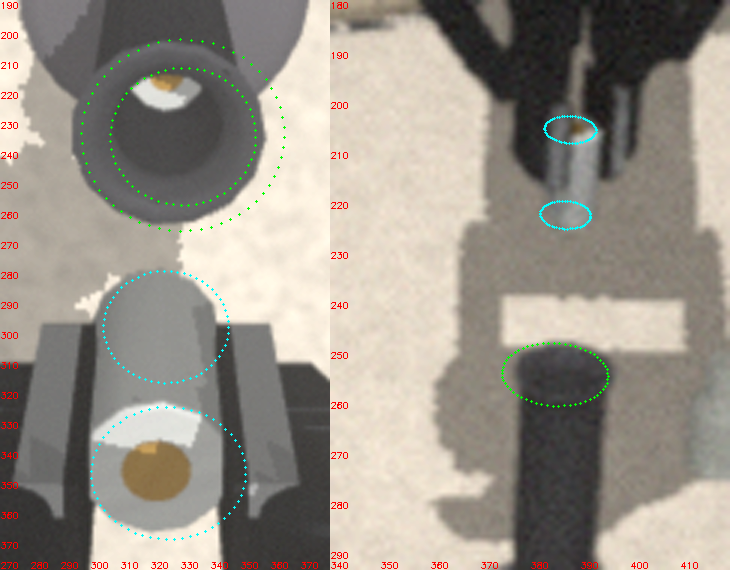

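In the zoom the cell sits about 1 mm left of the predicted tool axis. The rim centre is about 5 px left of my candidate, which puts the mouth near (0.6067, 0.0198). I'll go close above it and look again.

```bash
python3 -m crank '[0,0,0,0.003,-0.0005,-0.02,10, 0,0,0,0.003,0,-0.02,10, 0,0,0,0,0,-0.014,10, 0,0,0,0,0,0,10, 0,0,0,0,0,0,10]' 40
cat >> h.py <<'E'
th=np.linspace(0,2*np.pi,60)
def crop(d,x,y,w,h,k,circ):
    I=cv2.convertScaleAbs(cv2.resize(d["frame"][y:y+h,x:x+w],None,fx=k,fy=k,interpolation=cv2.INTER_CUBIC),alpha=1.6)[:,:,::-1].copy()
    for (cx,cy,cz,r,col) in circ:
        P=np.array([proj(d,(cx+r*np.cos(t),cy+r*np.sin(t),cz)) for t in th])
        for p in ((P+.5-[x,y])*k).astype(int): cv2.circle(I,tuple(map(int,p)),0,col,2)
    for i in range(0,w,10): cv2.putText(I,str(x+i),(i*k,h*k-2),0,.3,(0,0,255)); 
    for i in range(0,h,10): cv2.putText(I,str(y+i),(0,i*k+8),0,.3,(0,0,255))
    return I
E
python3 - <<'E'
from h import *
d=get_image("wrist");s=get_image("scene");o=observe();p=o["position"];print(p,o["ft_force"],o["grip_width"])
g=(0,255,0);c=(255,255,0);m=(.6067,.0198,.135)
L=[(*m,.0195,g),(p[0],p[1],p[2]+.0055,.009,c),(p[0],p[1],p[2]-.0305,.009,c)]
cv2.imwrite("pics/z4.png",np.hstack([crop(d,260,220,130,150,4,L),crop(s,360,200,50,120,5,L)]))
E
```

```text
time_s: 4.75
position: [0.6068, 0.0203, 0.1778]
tool_rot: [[0.285, -0.959, 0.0], [-0.959, -0.285, -0.0], [0.0, -0.0, -1.0]]
ft_force: [0.6, 0.4, 0.7]
grip_width: 0.0153
[0.60706139 0.02052346 0.17844181] [-0.18833851 -0.12418639 -0.17088156] 0.015415666764769267
```

View pics/z4.png

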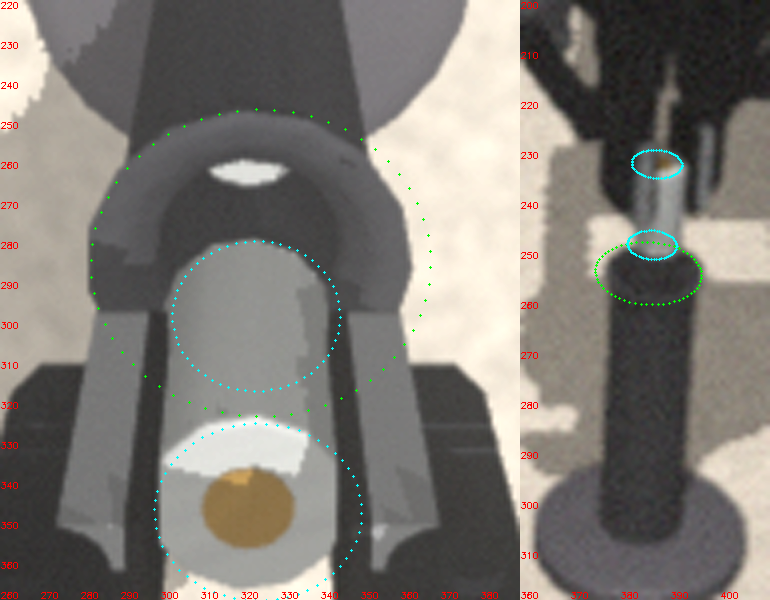

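The cell and rim line up across the jaws (columns 248 and 250 of the zoom). Along the other axis they agree to about 1 mm, which the flare can absorb. I'll lower it carefully.

```bash
python3 -m crank '[0,0,0,0.0005,-0.0005,-0.006,10, 0,0,0,0,0,-0.005,10, 0,0,0,0,0,-0.003,10, 0,0,0,0,0,-0.002,10, 0,0,0,0,0,-0.002,10, 0,0,0,0,0,-0.001,10, 0,0,0,0,0,0,10]' 40
```

```text
time_s: 5.55
position: [0.6071, 0.0205, 0.1582]
tool_rot: [[0.286, -0.958, -0.0], [-0.958, -0.286, -0.0], [-0.0, 0.0, -1.0]]
ft_force: [0.0, -1.0, -1.3]
grip_width: 0.0152
```

```bash
python3 -m crank '[0,0,0,0,0,-0.002,10, 0,0,0,0,0,-0.002,10, 0,0,0,0,0,-0.002,10, 0,0,0,0,0,0,10]' 40
```

```text
time_s: 5.95
position: [0.607, 0.0205, 0.1519]
tool_rot: [[0.286, -0.958, -0.001], [-0.958, -0.286, 0.0], [-0.0, 0.001, -1.0]]
ft_force: [-0.5, -0.3, -0.7]
grip_width: 0.0155
```

The cell is about 8 mm into the bore with no contact force. I'll release and rise.

```bash
python3 -m crank '[0,0,0,0,0,0,25, 0,0,0,0,0,0,45, 0,0,0,0,0,0,60, 0,0,0,0,0,0,60, 0,0,0,0,0,0.03,60, 0,0,0,0,0,0.05,60, 0,0,0,0,0,0.02,60, 0,0,0,0,0,0,60, 0,0,0,0,0,0,60]' 40
python3 - <<'E'
from h import *
d=get_image("wrist");s=get_image("scene");o=observe();p=o["position"];print(p,o["ft_force"],o["grip_width"])
np.save("w5.npy",d,allow_pickle=True)
g=(0,255,0);m=(.6073,.0202,.135)
L=[(*m,.0185,g)]+[(m[0],m[1],z,.009,(0,160,255)) for z in (.135,.122,.109)]
cv2.imwrite("pics/z5.png",np.hstack([crop(d,270,180,110,120,4,L),crop(s,360,200,50,96,5,[])]))
E
```

```text
time_s: 6.85
position: [0.6069, 0.0205, 0.2518]
tool_rot: [[0.286, -0.958, -0.0], [-0.958, -0.286, 0.0], [-0.0, 0.0, -1.0]]
ft_force: [-0.9, -0.6, -1.3]
grip_width: 0.0508
[0.60669405 0.02049097 0.25080152] [ 0.39084149  0.15946886 -0.60435396] 0.05111732677747317
```

View pics/z5.png

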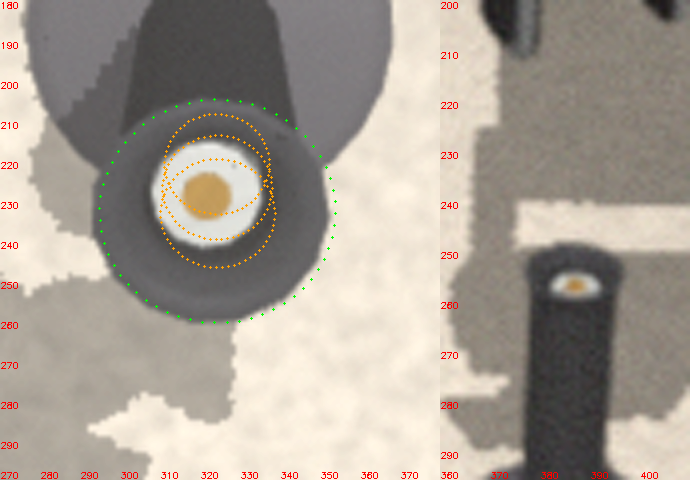

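The cell dropped in upright. Its top is at wrist (321,228.5), which puts it about 9 mm below the mouth (z≈0.126). Next I go above the rod.

```bash
python3 -m crank '[0,0,0,-0.001,0.03,0,60, 0,0,0,-0.001,0.04,0,60, 0,0,0,-0.001,0.04,0,60, 0,0,0,-0.001,0.04,0,60, 0,0,0,0,0.04,0,60, 0,0,0,0,0.04,-0.01,60, 0,0,0,0,0,0,60, 0,0,0,0,0,0,60, 0,0,0,0,0,0,60]' 40
python3 - <<'E'
from h import *
d=get_image("wrist");o=observe();p=o["position"];print(p,o["ft_force"],o["q"][5])
g=(0,255,0)
L=[(.602,.2515,.140,.010,g),(.602,.2515,.065,.0085,(0,160,255)),(p[0],p[1],.14,.002,(255,255,0))]
cv2.imwrite("pics/z6.png",crop(d,260,150,130,150,4,L))
E
```

```text
time_s: 7.85
position: [0.6032, 0.2496, 0.2417]
tool_rot: [[0.285, -0.959, -0.001], [-0.959, -0.285, -0.0], [0.0, 0.001, -1.0]]
ft_force: [-0.3, -1.3, -0.4]
grip_width: 0.0513
[0.60336912 0.24936712 0.24210862] [-0.32110727  0.2014184  -0.54812072] 85.5630662586765
```

View pics/z6.png

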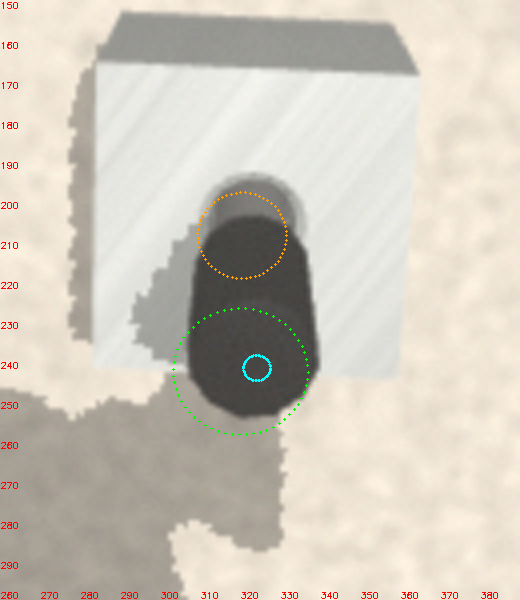

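The rod top is at zoom (254,354) and the hole at about (254,230), so the rod stands vertical at about (0.605,0.249). I'll descend, grip gently, lift a little, then tighten.

```bash
python3 -m crank '[0,0,0,0.0017,-0.0005,-0.02,60, 0,0,0,0,0,-0.035,60, 0,0,0,0,0,-0.035,60, 0,0,0,0,0,-0.03,60, 0,0,0,0,0,-0.011,60, 0,0,0,0,0,0,50, 0,0,0,0,0,0,35, 0,0,0,0,0,0,25, 0,0,0,0,0,0,15, 0,0,0,0,0,0,10, 0,0,0,0,0,0,10, 0,0,0,0,0,0,10]' 25
```

```text
time_s: 9.1
position: [0.6057, 0.25, 0.1132]
tool_rot: [[0.286, -0.958, 0.004], [-0.958, -0.286, 0.0], [0.001, -0.004, -1.0]]
ft_force: [0.5, -0.7, 6.3]
grip_width: 0.0196
```

```bash
python3 -m crank '[0,0,0,0,0,0.003,10, 0,0,0,0,0,0.002,10, 0,0,0,0,0,0,10]' 30
python3 -m crank '[0,0,0,0,0,0,10, 0,0,0,0,0,0,10, 0,0,0,0,0,0,10]' 90
```

```text
time_s: 9.4
position: [0.6049, 0.25, 0.1166]
tool_rot: [[0.286, -0.958, 0.0], [-0.958, -0.286, 0.0], [-0.0, -0.0, -1.0]]
ft_force: [0.0, 0.0, -1.1]
grip_width: 0.0192
time_s: 9.7
position: [0.6048, 0.25, 0.1161]
tool_rot: [[0.286, -0.958, -0.0], [-0.958, -0.286, -0.0], [-0.0, 0.0, -1.0]]
ft_force: [-0.5, 0.3, -2.0]
grip_width: 0.0183
```

```bash
python3 -m crank '[0,0,0,0,0,0.01,10, 0,0,0,0,0,0.03,10, 0,0,0,0,0,0.05,10, 0,0,0,0,0,0.05,10, 0,0,0,0.001,-0.03,0.01,10, 0,0,0,0.001,-0.04,0,10, 0,0,0,0.0002,-0.04,0,10, 0,0,0,0,-0.04,0,10, 0,0,0,0,-0.04,0,10, 0,0,0,0,-0.0395,0,10, 0,0,0,0,0,0,10, 0,0,0,0,0,0,10, 0,0,0,0,0,0,10]' 90
python3 - <<'E'
from h import *
d=get_image("wrist");s=get_image("scene");o=observe();p=o["position"];print(p,o["ft_force"],o["grip_width"])
g=(0,255,0);c=(255,255,0);m=(.6073,.0202,.135)
L=[(*m,.0185,g),(p[0],p[1],p[2]-.1032,.007,c)]
cv2.imwrite("pics/z7.png",np.hstack([crop(d,270,160,110,145,4,L),crop(s,350,140,62,116,5,L)]))
E
```

```text
time_s: 11.0
position: [0.607, 0.0214, 0.2668]
tool_rot: [[0.287, -0.958, 0.0], [-0.958, -0.287, 0.0], [-0.0, -0.0, -1.0]]
ft_force: [0.1, 0.1, -0.7]
grip_width: 0.018
[0.60701555 0.02167767 0.26656082] [ 0.7142211  -0.08545984 -0.47019575] 0.018160728270942682
```

View pics/z7.png

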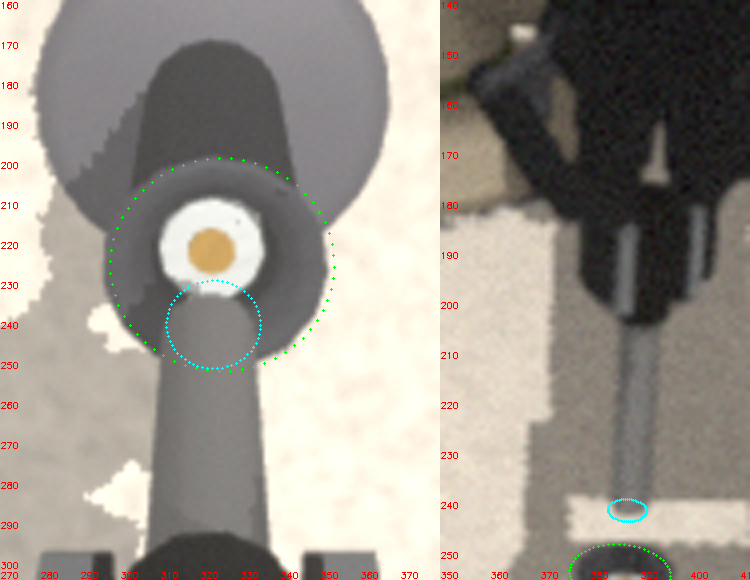

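The tip is over the mouth: tip column 210, rim 215, cell 212 in the zoom, about 1 mm off with 3.5 mm of clearance. I'll lower it to just above the cell.

```bash
python3 -m crank '[0,0,0,0.0005,-0.0008,-0.01,10, 0,0,0,0,0,-0.01,10, 0,0,0,0,0,-0.008,10, 0,0,0,0,0,-0.004,10, 0,0,0,0,0,0,10]' 90
python3 -m crank '[0,0,0,0,0,-0.001,10, 0,0,0,0,0,-0.001,10, 0,0,0,0,0,-0.001,10, 0,0,0,0,0,0,10]' 90
```

```text
time_s: 11.6
position: [0.6074, 0.0197, 0.2334]
tool_rot: [[0.286, -0.958, -0.002], [-0.958, -0.286, 0.0], [-0.001, 0.001, -1.0]]
ft_force: [-0.7, 0.1, -1.7]
grip_width: 0.0184
time_s: 12.0
position: [0.6077, 0.0196, 0.2317]
tool_rot: [[0.286, -0.958, 0.001], [-0.958, -0.286, -0.0], [0.0, -0.001, -1.0]]
ft_force: [0.2, 0.5, 0.1]
grip_width: 0.0178
```

```bash
python3 -m crank '[0,0,0,0,0,-0.001,10, 0,0,0,0,0,-0.001,10, 0,0,0,0,0,-0.001,10, 0,0,0,0,0,0,10]' 90
python3 -m crank '[0,0,0,0,0,-0.001,10, 0,0,0,0,0,-0.001,10, 0,0,0,0,0,-0.001,10, 0,0,0,0,0,0,10]' 90
```

```text
time_s: 12.4
position: [0.6076, 0.0196, 0.2285]
tool_rot: [[0.286, -0.958, 0.001], [-0.958, -0.286, -0.0], [0.0, -0.001, -1.0]]
ft_force: [-0.7, 0.7, 3.7]
grip_width: 0.0179
time_s: 12.8
position: [0.6076, 0.0196, 0.2251]
tool_rot: [[0.286, -0.958, -0.0], [-0.958, -0.286, 0.0], [-0.0, 0.0, -1.0]]
ft_force: [0.5, -1.1, 2.4]
grip_width: 0.0178
```

Contact came at a TCP height of about 0.229. The stop is at least 17 mm further, so I can push on safely to about 0.217 before feeling for it.

```bash
python3 -m crank '[0,0,0,0,0,-0.001,10, 0,0,0,0,0,-0.001,10, 0,0,0,0,0,-0.001,10, 0,0,0,0,0,-0.001,10, 0,0,0,0,0,-0.001,10]' 90
python3 -m crank '[0,0,0,0,0,-0.001,10, 0,0,0,0,0,-0.001,10, 0,0,0,0,0,-0.001,10]' 90; python3 - <<'E'
from h import *
o=observe();print(o["position"],o["ft_force"])
E
```

```text
time_s: 13.3
position: [0.6076, 0.0196, 0.2202]
tool_rot: [[0.286, -0.958, 0.0], [-0.958, -0.286, -0.0], [0.0, -0.0, -1.0]]
ft_force: [0.7, -0.9, 4.3]
grip_width: 0.0181
time_s: 13.6
position: [0.6076, 0.0197, 0.2172]
tool_rot: [[0.286, -0.958, -0.0], [-0.958, -0.286, 0.0], [-0.0, 0.0, -1.0]]
ft_force: [-0.6, -0.7, 3.8]
grip_width: 0.0184
[0.60755389 0.01966106 0.21722025] [-0.60894692 -0.6904404   3.84763914]
```

Sliding force is steady at about 5.5 N (reading plus rod weight). Now 1 mm typed steps, stopping as soon as the force rises.

```bash
cat > chk.py <<'E'
from rig import *
import sys
o=observe();print(o["time_s"],o["position"][2].round(4),o["ft_force"][2].round(2));sys.exit(o["ft_force"][2]>7)
E
python3 -m crank '[0,0,0,0,0,-0.001,10, 0,0,0,0,0,-0.001,10, 0,0,0,0,0,-0.001,10]' >/dev/null && python3 chk.py &&
python3 -m crank '[0,0,0,0,0,-0.0005,10, 0,0,0,0,0,-0.0005,10]' >/dev/null && python3 chk.py &&
python3 -m crank '[0,0,0,0,0,-0.0005,10, 0,0,0,0,0,-0.0005,10]' >/dev/null && python3 chk.py &&
python3 -m crank '[0,0,0,0,0,-0.0005,10, 0,0,0,0,0,-0.0005,10]' >/dev/null && python3 chk.py &&
python3 -m crank '[0,0,0,0,0,-0.0005,10, 0,0,0,0,0,-0.0005,10]' >/dev/null && python3 chk.py &&
python3 -m crank '[0,0,0,0,0,-0.0005,10, 0,0,0,0,0,-0.0005,10]' >/dev/null && python3 chk.py
```

```text
13.9 0.2142 4.28False
```

```bash
sed -i 's/sys.exit(\(.*\))$/sys.exit(int(\1))/' chk.py
python3 -m crank '[0,0,0,0,0,-0.0005,10, 0,0,0,0,0,-0.0005,10]' >/dev/null && python3 chk.py &&
python3 -m crank '[0,0,0,0,0,-0.0005,10, 0,0,0,0,0,-0.0005,10]' >/dev/null && python3 chk.py &&
python3 -m crank '[0,0,0,0,0,-0.0005,10, 0,0,0,0,0,-0.0005,10]' >/dev/null && python3 chk.py &&
python3 -m crank '[0,0,0,0,0,-0.0005,10, 0,0,0,0,0,-0.0005,10]' >/dev/null && python3 chk.py &&
python3 -m crank '[0,0,0,0,0,-0.0005,10, 0,0,0,0,0,-0.0005,10]' >/dev/null && python3 chk.py &&
python3 -m crank '[0,0,0,0,0,-0.0005,10, 0,0,0,0,0,-0.0005,10]' >/dev/null && python3 chk.py
```

```text
14.1 0.2133 4.52
14.3 0.2123 4.8
14.5 0.2113 4.37
14.7 0.2103 4.58
14.9 0.2093 4.93
15.1 0.2083 4.3
```

```bash
python3 -m crank '[0,0,0,0,0,-0.0005,10, 0,0,0,0,0,-0.0005,10]' >/dev/null && python3 chk.py &&
python3 -m crank '[0,0,0,0,0,-0.0005,10, 0,0,0,0,0,-0.0005,10]' >/dev/null && python3 chk.py &&
python3 -m crank '[0,0,0,0,0,-0.0005,10, 0,0,0,0,0,-0.0005,10]' >/dev/null && python3 chk.py &&
python3 -m crank '[0,0,0,0,0,-0.0005,10, 0,0,0,0,0,-0.0005,10]' >/dev/null && python3 chk.py &&
python3 -m crank '[0,0,0,0,0,-0.0005,10, 0,0,0,0,0,-0.0005,10]' >/dev/null && python3 chk.py &&
python3 -m crank '[0,0,0,0,0,-0.0005,10, 0,0,0,0,0,-0.0005,10]' >/dev/null && python3 chk.py
```

```text
15.3 0.2073 3.1
15.5 0.2063 3.88
15.7 0.2053 4.65
15.9 0.2043 4.35
16.1 0.2033 4.38
16.3 0.2023 3.85
```

```bash
python3 -m crank '[0,0,0,0,0,-0.0005,10, 0,0,0,0,0,-0.0005,10]' >/dev/null && python3 chk.py &&
python3 -m crank '[0,0,0,0,0,-0.0005,10, 0,0,0,0,0,-0.0005,10]' >/dev/null && python3 chk.py &&
python3 -m crank '[0,0,0,0,0,-0.0005,10, 0,0,0,0,0,-0.0005,10]' >/dev/null && python3 chk.py &&
python3 -m crank '[0,0,0,0,0,-0.0005,10, 0,0,0,0,0,-0.0005,10]' >/dev/null && python3 chk.py &&
python3 -m crank '[0,0,0,0,0,-0.0005,10, 0,0,0,0,0,-0.0005,10]' >/dev/null && python3 chk.py &&
python3 -m crank '[0,0,0,0,0,-0.0005,10, 0,0,0,0,0,-0.0005,10]' >/dev/null && python3 chk.py
```

```text
16.5 0.2014 5.94
16.7 0.201 9.6
```

The force rises at a TCP height of about 0.2015: the cells have bottomed out. I'll ease up to 15 N, which reads as about 14 because of the rod's weight.

```bash
python3 -m crank '[0,0,0,0,0,-0.0003,10, 0,0,0,0,0,-0.0003,10, 0,0,0,0,0,0,10]' | grep -E "time|pos|ft"; python3 chk.py
```

```text
time_s: 17.0
position: [0.6079, 0.0196, 0.2008]
ft_force: [-0.7, 0.4, 9.7]
17.0 0.2008 9.65
```

```bash
python3 -m crank '[0,0,0,0,0,-0.0003,10, 0,0,0,0,0,-0.0003,10, 0,0,0,0,0,-0.0002,10, 0,0,0,0,0,0,10]' | grep -E "time|pos|ft"
```

```text
time_s: 17.4
position: [0.608, 0.0196, 0.2005]
ft_force: [-1.0, 0.2, 12.1]
```

```bash
python3 -m crank '[0,0,0,0,0,-0.0003,10, 0,0,0,0,0,-0.0003,10, 0,0,0,0,0,0,10, 0,0,0,0,0,0,10]' | grep -E "time|pos|ft"
```

```text
time_s: 17.8
position: [0.6081, 0.0196, 0.2003]
ft_force: [-0.3, 0.6, 14.4]
```

```bash
python3 -m crank '[0,0,0,0,0,0,10, 0,0,0,0,0,0,10, 0,0,0,0,0,0,10, 0,0,0,0,0,0,10]' | grep -E "time|pos|ft"
python3 -m crank '[0,0,0,0,0,0,10, 0,0,0,0,0,0,10, 0,0,0,0,0,0,10, 0,0,0,0,0,0,10]' | grep -E "time|pos|ft"
python3 -m crank '[0,0,0,0,0,0,10, 0,0,0,0,0,0,10, 0,0,0,0,0,0,10, 0,0,0,0,0,0,10, 0,0,0,0,0,0,10]' | grep -E "time|pos|ft|grip"
```

```text
time_s: 18.2
position: [0.6081, 0.0196, 0.2003]
ft_force: [-0.5, 0.1, 15.2]
time_s: 18.6
position: [0.6081, 0.0196, 0.2003]
ft_force: [-0.8, 0.3, 14.8]
time_s: 19.1
position: [0.6081, 0.0196, 0.2003]
ft_force: [-1.1, -1.2, 15.8]
grip_width: 0.0183
```

The force held at about 15–16 N for 1.5 s. Now I retract and carry the rod back above the holder.

```bash
python3 -m crank '[0,0,0,0,0,0.002,10, 0,0,0,0,0,0.005,10, 0,0,0,0,0,0.02,10, 0,0,0,0,0,0.03,10, 0,0,0,0,0,0.0104,10, 0,0,0,-0.0007,0.0303,0,10, 0,0,0,-0.001,0.04,0,10, 0,0,0,-0.001,0.04,0,10, 0,0,0,0,0.04,0,10, 0,0,0,0,0.04,0,10, 0,0,0,0,0.03,0,10, 0,0,0,0,0.01,0,10, 0,0,0,0,0,0,10, 0,0,0,0,0,0,10, 0,0,0,0,0,0,10]' 
python3 - <<'E'
from h import *
d=get_image("wrist");o=observe();p=o["position"];print(p,o["ft_force"],o["grip_width"],o["tool_rot"].round(4))
g=(0,255,0);c=(255,255,0)
L=[(.605,.249,.065,.0085,g),(p[0],p[1],p[2]-.1032,.007,c)]
cv2.imwrite("pics/z8.png",crop(d,250,130,150,145,4,L))
E
```

```text
time_s: 20.6
position: [0.6051, 0.2485, 0.2655]
tool_rot: [[0.284, -0.959, -0.0], [-0.959, -0.284, -0.0], [0.0, 0.001, -1.0]]
ft_force: [0.1, -0.1, -0.8]
grip_width: 0.0181
[0.60511852 0.24856419 0.26570919] [-0.83612838 -0.11386124 -1.23019778] 0.01831949392915573 [[ 2.841e-01 -9.588e-01 -1.000e-04]
 [-9.588e-01 -2.841e-01 -2.000e-04]
 [ 2.000e-04  2.000e-04 -1.000e+00]]
```

View pics/z8.png

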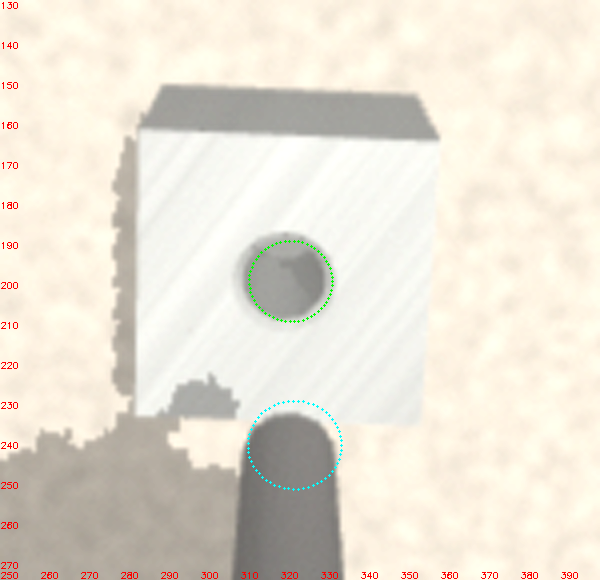

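The hole is at zoom (285,276) and the tip at (290,455). The image and my recorded pick-up pose agree on a y shift of about +1.4 mm. I'll go down to just above the holder and check the pose there.

```bash
python3 -m crank '[0,0,0,0,0.0014,-0.01,10, 0,0,0,0,0,-0.03,10, 0,0,0,0,0,-0.03,10, 0,0,0,0,0,-0.015,10, 0,0,0,0,0,0,10, 0,0,0,0,0,0,10, 0,0,0,0,0,0,10]' | grep -E "time|pos|ft|grip"; python3 - <<'E'
from h import *
import numpy as np
P=[]
for i in range(4): get_image("wrist"); o=observe();P.append(np.r_[o["position"],o["ft_force"]])
print(np.mean(P,0).round(4))
E
```

```text
time_s: 21.35
position: [0.6054, 0.2513, 0.182]
ft_force: [-0.1, 1.1, -1.5]
grip_width: 0.0178
[ 0.6052  0.2514  0.1818  0.1458 -0.3831 -1.0609]
```

```bash
python3 -m crank '[0,0,0,0,-0.0014,-0.004,10, 0,0,0,0,0,-0.004,10, 0,0,0,0,0,0,10, 0,0,0,0,0,-0.002,10, 0,0,0,0,0,-0.002,10, 0,0,0,0,0,-0.002,10, 0,0,0,0,0,-0.002,10, 0,0,0,0,0,0,10]' | grep -E "time|pos|ft|torq"; python3 - <<'E'
from h import *
o=observe();print(o["position"],o["ft_force"],o["wrist_torque"])
E
```

```text
time_s: 22.35
position: [0.6048, 0.2499, 0.1643]
ft_force: [-1.2, 0.4, -1.2]
[0.60475234 0.24992723 0.16433886] [-1.2118629   0.38749971 -1.15438834] [-0.0165628   0.00051488  0.03115981]
```

The tip is in the hole with no side force. I'll lower it.

```bash
python3 -m crank '[0,0,0,0,0,-0.004,10, 0,0,0,0,0,-0.006,10, 0,0,0,0,0,-0.006,10]' | grep -E "pos|ft" && python3 chk.py &&
python3 -m crank '[0,0,0,0,0,-0.008,10, 0,0,0,0,0,-0.008,10, 0,0,0,0,0,-0.008,10, 0,0,0,0,0,-0.005,10, 0,0,0,0,0,0,10]' | grep -E "time|pos|ft" && python3 chk.py
```

```text
position: [0.6048, 0.2499, 0.1481]
ft_force: [0.3, 0.8, -0.8]
22.65 0.1481 -0.81
time_s: 23.15
position: [0.6045, 0.2499, 0.1187]
ft_force: [-0.6, -0.6, -0.8]
23.15 0.1187 -0.76
```

```bash
python3 -m crank '[0,0,0,0,0,-0.001,10, 0,0,0,0,0,-0.001,10, 0,0,0,0,0,-0.001,10]' >/dev/null && python3 chk.py; 
python3 -m crank '[0,0,0,0,0,-0.0005,10, 0,0,0,0,0,-0.0005,10]' >/dev/null && python3 chk.py;
python3 -m crank '[0,0,0,0,0,-0.0005,10, 0,0,0,0,0,0,10]' >/dev/null && python3 chk.py
```

```text
23.45 0.117 -1.33
23.65 0.1158 -1.1
23.85 0.1152 -0.61
```

```bash
python3 -m crank '[0,0,0,0,0,-0.0005,10, 0,0,0,0,0,-0.0005,10, 0,0,0,0,0,0,10]' >/dev/null && python3 chk.py; 
python3 -m crank '[0,0,0,0,0,-0.0003,10, 0,0,0,0,0,-0.0003,10, 0,0,0,0,0,0,10]' >/dev/null && python3 chk.py
```

```text
24.15 0.1141 -0.97
24.45 0.1136 -1.98
```

```bash
python3 -m crank '[0,0,0,0,0,-0.0003,10, 0,0,0,0,0,-0.0003,10, 0,0,0,0,0,0,10]' >/dev/null && python3 chk.py && 
python3 -m crank '[0,0,0,0,0,-0.0003,10, 0,0,0,0,0,-0.0003,10, 0,0,0,0,0,0,10]' >/dev/null && python3 chk.py
```

```text
24.75 0.1135 2.95
25.05 0.1134 7.19
```

The tip is on the floor of the holder. I'll release, rise clear and check with the cameras numerically, since the picture views are used up.

```bash
python3 -m crank '[0,0,0,0,0,0.0008,10, 0,0,0,0,0,0,26, 0,0,0,0,0,0,30, 0,0,0,0,0,0,45, 0,0,0,0,0,0,60, 0,0,0,0,0,0,60, 0,0,0,0,0,0,60, 0,0,0,0,0,0.02,60, 0,0,0,0,0,0.04,60, 0,0,0,0,0,0.05,60, 0,0,0,0,0,0.018,60, 0,0,0,0,0,0,60, 0,0,0,0,0,0,60, 0,0,0,0,0,0,60]' 40 | grep -E "time|pos|ft|grip"
python3 - <<'E'
from h import *
d=get_image("wrist");o=observe();p=o["position"];print(p)
cv2.imwrite("pics/end_w.png",d["frame"][:,:,::-1])
G=d["frame"].max(2)
def blob(m,near):
    n,l,s,c=cv2.connectedComponentsWithStats(m.astype(np.uint8)); k=[i for i in range(1,n) if s[i,4]>60]
    i=min(k,key=lambda i:np.hypot(*(c[i]-near)));return s[i].tolist(),c[i].round(1)
print("rod black blob",blob(G[:300]<60,(323,225)))
t0=cv2.imread("pics/top0.png").astype(int)
for n in("scene","top"):
    e=get_image(n)["frame"][:,:,::-1];cv2.imwrite(f"pics/end_{n}.png",e)
    a=cv2.imread(f"pics/{n}0.png");D=(cv2.blur(cv2.absdiff(a,e),(3,3)).max(2)>25)
    k,l,s,c=cv2.connectedComponentsWithStats(D.astype(np.uint8));print(n,[(s[i].tolist()) for i in range(1,k) if s[i,4]>15])
print("pred rod top",proj(d,(.605,.249,.14)))
E
```

```text
time_s: 26.45
position: [0.6044, 0.2498, 0.2394]
ft_force: [0.0, -0.0, 0.1]
grip_width: 0.051
[0.60445467 0.24983922 0.239444  ]
rod black blob ([306, 208, 32, 51, 1352], array([321.7, 233.4]))
scene [[60, 0, 38, 36, 246], [85, 0, 24, 29, 366], [116, 0, 54, 27, 886], [123, 0, 270, 218, 13385], [365, 0, 232, 271, 25689], [72, 30, 74, 90, 2857], [84, 43, 17, 5, 70], [507, 48, 11, 3, 27], [327, 141, 29, 14, 127], [357, 141, 8, 6, 29], [332, 158, 9, 4, 24], [253, 266, 12, 17, 145], [468, 272, 11, 10, 74]]
top [[0, 115, 221, 365, 51065], [272, 203, 5, 7, 18], [386, 220, 11, 14, 104], [237, 358, 319, 122, 16852], [290, 441, 50, 39, 777], [567, 445, 73, 35, 1167], [247, 462, 6, 18, 86], [262, 464, 53, 16, 593]]
pred rod top [325.0937221  242.11363716]
```

```bash
python3 -m crank '[0,0,0,0,0,0.02,60, 0,0,0,0,0,0,60, 0,0,0,0,0,0,60]' | grep -E "time|pos|ft"; python3 -c "
from rig import *
print(close_job())"
```

```text
time_s: 26.9
position: [0.6048, 0.25, 0.2607]
ft_force: [0.5, -0.4, 0.3]
the job is handed in; nothing more can be done
None
```

The battery handle is loaded: both cells are pressed down to the stop, and the rod is back in its holder. I handed the job in at about 27 s of the 72 s allowed.

- **Cell:** I took it from the charger, lowered it about 8 mm into the bore and let go. The wrist picture showed it upright, with its top about 9 mm below the mouth.
- **Pushing:** The cells slid down about 27 mm at a steady 5–6 N, until the force rose sharply at the stop. I then held about 15–16 N for roughly 1.5 s. The highest force I read was 15.8 N, or about 17 N once the rod's weight is added. Forces were only read between moves.
- **Rod:** It went back into the holder without side force and touched the floor of the hole at the same height as when I picked it up. After release, its outline in the wrist camera was consistent with it standing upright.
- **Other things:** Comparing before and after pictures, the changes away from the arm are the cell leaving the charger, the handle's bore, and a small patch by the holder that I took to be shadow. The arm hid part of the top view, so I could not check everything from that camera.

**Less certain:** before the return, one camera estimate of the tip's position differed by about 2 mm in x from the recorded pick-up position. I used the recorded position, and the rod went in freely. I had used all the picture views by the end, so the last checks were numerical and I did not look at how deep the cells sit after taking the rod out.

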